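Close the sweet tubs

TASK

The sweets counter is closing: put on each of the four yellow tubs the white lid that matches it in shape and size, upright and fully down so that the lid lies flat on the rim with its lip around it. Leave the jar and the price card standing where they are.

Things in the scene. Friction and masses are not known exactly. Their poses are not given: they have to be found in the camera images.
- lid_big_round_grip (a point): Loose white lid, round, the larger of two, diameter 114 mm, lying flat; 5 mm plate with a 10 mm deep, 3 mm thick lip down all round; 90 g. On its middle a grey grip block, 44 mm along the lid's x, 18 along its y, 46 high. This point is the block's centre: 23 mm above the lid's flat top, 28 above the plate's underside (which rests on the rim), 38 above the lip's lower edge. z is up.
- tub_big_round_rim (a point): Yellow plastic tub filled with wrapped sweets, fixed to the counter, round, diameter 90 mm outside, 60 mm high, wall 3 mm. This point is the centre of its mouth, level with the rim; z points up. The lip of the matching lid goes around the outside of the rim with 9 mm to spare on every side.
- lid_small_round_grip (a point): Loose white lid, round, the smaller of two, diameter 80 mm, lying flat; 5 mm plate with a 10 mm deep, 3 mm thick lip down all round; 90 g. On its middle a grey grip block, 44 mm along the lid's x, 18 along its y, 46 high. This point is the block's centre: 23 mm above the lid's flat top, 28 above the plate's underside (which rests on the rim), 38 above the lip's lower edge. z is up.
- tub_small_round_rim (a point): Yellow plastic tub filled with wrapped sweets, fixed to the counter, round, diameter 56 mm outside, 60 mm high, wall 3 mm. This point is the centre of its mouth, level with the rim; z points up. The lip of the matching lid goes around the outside of the rim with 9 mm to spare on every side.
- lid_square_grip (a point): Loose white lid, square, sides along its x and y, 90 x 90 mm, lying flat; 5 mm plate with a 10 mm deep, 3 mm thick lip down all round; 90 g. On its middle a grey grip block, 44 mm along the lid's x, 18 along its y, 46 high. This point is the block's centre: 23 mm above the lid's flat top, 28 above the plate's underside (which rests on the rim), 38 above the lip's lower edge. z is up.
- tub_square_rim (a point): Yellow plastic tub filled with wrapped sweets, fixed to the counter, square, sides along its x and y, 66 x 66 mm outside, 60 mm high, wall 3 mm. This point is the centre of its mouth, level with the rim; z points up. The lip of the matching lid goes around the outside of the rim with 9 mm to spare on every side.
- lid_oblong_grip (a point): Loose white lid, oblong, long side along its x, 114 x 74 mm, lying flat; 5 mm plate with a 10 mm deep, 3 mm thick lip down all round; 90 g. On its middle a grey grip block, 44 mm along the lid's x, 18 along its y, 46 high. This point is the block's centre: 23 mm above the lid's flat top, 28 above the plate's underside (which rests on the rim), 38 above the lip's lower edge. z is up.
- tub_oblong_rim (a point): Yellow plastic tub filled with wrapped sweets, fixed to the counter, oblong, long side along its x, 90 x 50 mm outside, 60 mm high, wall 3 mm. This point is the centre of its mouth, level with the rim; z points up. The lip of the matching lid goes around the outside of the rim with 9 mm to spare on every side.
- jar: Closed amber jar, 60 mm in diameter, 85 mm high, standing among the tubs; origin at the centre of its underside. To be left alone.
- sign: Small upright blank price card on a black foot 40 x 60 mm, 68 mm high, standing among the tubs; origin at the centre of its underside. To be left alone.
Mind the look-alikes: they are no part of the job. Leave any green or purple look-alike of the part that bears lid_oblong_grip alone. What is shaped like the part that bears tub_small_round_rim but pink is not meant.

How it is judged:
By the outcome, as a careful person would: the job done as asked, in the order asked, and still so for the second after the job is handed in, with the robot touching nothing.
It also fails if it takes over 128 s, if anything falls off the work surface, if the arm or the gripper's body presses on something with over 40 N, if the wrist force passes 120 N, or if a joint passes its speed limit or range.

ROBOT

A 6-joint arm with a two-finger parallel gripper is mounted at the origin on the work surface. World frame = base frame: x ahead of the robot, y to its left, z up, the work surface at z = 0. Lengths are in m, angles in rad, forces in N, time in s.
With the tool pointing down it reaches from about 0.275 to 0.875 m from the base axis. Payload 12.5 kg.
Tool frame: the origin (TCP) lies at the very end of the fingers, on their centre line; the grasp point (between the pads) lies 19 mm behind it; x points along the fingers, y is the direction in which the jaws open and shut, and the axes are right-handed (so a half turn about x gives the same grasp; the last joint's range is limited). The gripper opens to 85 mm and grips with 20 to 120 N. Pads are 22 mm wide; open, the fingers measure 114 mm over their backs; the gripper's body (76 mm by 85 mm) begins 54 mm behind the grasp point. The pads swing forward as they close: fully open they stand 13 mm farther back than shut.
Start: joints at [1.037, 0.351, 1.652, -0, 1.139, -0.085], TCP at [0.239, 0.496, 0.231] pointing down, gripper open.
Joint ranges: [-2.75, 2.75], [-0.79, 2.1], [0.01, 2.65], [-1.57, 4.71], [0.07, 3.14], [-2.87, 2.87]. Speed limits (rad/s): [2.22, 2.22, 2.79, 3.14, 3.14, 3.14].

INTERFACE

Orientations are given as a 3x3 rotation matrix whose columns are the frame's x, y, z axes.
In Python, from bench import manip gives the robot as it stands. Calls block until the motion is done:
- manip.move_ptp(position, orientation): joint-space move of the TCP to a pose.
- manip.move_l(position, attitude=None, max_speed=0.15): straight line of the TCP; attitude=None keeps the orientation; max_speed is the mean speed in m/s.
- manip.move_j(angles): joint-space move.
- manip.set_gripper(opening, effort=None): opening from 0.0 (shut) to 1.0 (fully open); effort is the grip in N (None keeps the last); returns when the fingers have stopped.
- manip.dwell(seconds).
- manip.inverse_kinematics(position, orientation): joint angles nearest the present ones, or None.
- manip.grab_frame(name): name is "scene" or "top"; returns (picture, depth): 420x560x3 uint8, red, green, blue; 420x560 float32, m along the optical axis (not along the pixel's ray), 0 where there is no reading.
- manip.get_calibration(name): a dict with "camera_matrix" (3x3 intrinsics, pixels), "k1" (the pictures are not rectified: a ray, as slopes to the right and down, at radius r is drawn at 1 + k1 r^2 times it, then the intrinsics apply), "R" (3x3) and "t" (3): a world point X has camera coordinates R X + t. Camera axes: x right, y down, z forward; pixel columns grow to the right and rows downward; lengths in m; the calibration is good to about 2 mm. A picture is of the moment at which its call begins. get_calibration takes no time and is no camera call.
A pose or a line that the arm cannot do raises manip.Unreachable and nothing moves.
- manip.sign_off(): hands the job in, once; it reports no verdict.
Trained networks look in the newest picture that a camera, given by its name, has taken for a name from the list of things; names that differ only in an ending like _2 or _b are one class to them, and where a whole thing is asked for, a point or a joint stands for the part that bears it (a point fixed in the world has none). Each returns a list of dicts, best first, with "confidence" (0 to 1); they miss things now and then, are a little off and sometimes report something else, mostly with a low value. They report only what shows in the picture. A call takes as long as a camera call. They do not tell look-alikes from the thing itself.
- manip.look_for(camera, name): "at" ([x, y, z] in m, in world coordinates, good to about 4 mm: the middle of the surface that is visible of it).
Readings, each from a call of its own:
- manip.current_time(): time.
- manip.current_qpos(): joint angles.
- manip.current_joint_vel(): joint speeds.
- manip.current_joint_torque(): joint torques, N m.
- manip.current_ee_pos(): TCP position.
- manip.current_tcp_rot(): TCP orientation.
- manip.current_force(): force on the tool from outside, world axes, zero at the start.
- manip.current_ft_torque(): the same for the moment, N m.
- manip.current_grip_width(): opening from 0.0 (shut) to 1.0 (fully open).
Only numpy, scipy, OpenCV 4.12 (cv2) and the standard library are available. Lean on these libraries where they do the work, as an engineer would, in place of code of your own. Each camera call takes 0.05 s, during which the arm holds its last target.

## Working session

There is one attempt and no reset: what is moved stays moved. The work goes in short steps, each a Python script; the robot and the scene stay as the last script left them, time stands still between calls to the robot, and variables do not carry over. Pictures are saved under pics/ and viewed, and the job is handed in when it is done.

```bash
ls; mkdir -p pics; python3 - <<'E'
from bench import manip
import cv2,numpy as np
print(manip.current_time())
for n in ("scene","top"):
    p,d=manip.grab_frame(n); cv2.imwrite(f"pics/{n}0.png",p[:,:,::-1]); np.savez(f"{n}0.npz",p=p,d=d)
    c=manip.get_calibration(n); print(n,c)
E
```

```text
pics
0.0
scene {'camera_matrix': array([[476.57248291,   0.        , 277.99464416],
       [  0.        , 476.57248291, 209.95456829],
       [  0.        ,   0.        ,   1.        ]]), 'k1': -0.0908640534096838, 'R': array([[ 0.32318968,  0.94632747,  0.0035704 ],
       [ 0.66259772, -0.22359337, -0.71482184],
       [-0.67565723,  0.23338878, -0.69929749]]), 't': array([-0.14304564, -0.20934643,  1.85309695])}
top {'camera_matrix': array([[503.50669272,   0.        , 285.01693362],
       [  0.        , 503.50669272, 212.53839941],
       [  0.        ,   0.        ,   1.        ]]), 'k1': -0.13894061568625787, 'R': array([[ 0.00308039, -0.9999922 , -0.00247267],
       [-0.99930668, -0.00298652, -0.03711107],
       [ 0.03710339,  0.00258528, -0.99930809]]), 't': array([0.00810029, 0.40420092, 1.69908168])}
```

View pics/top0.png

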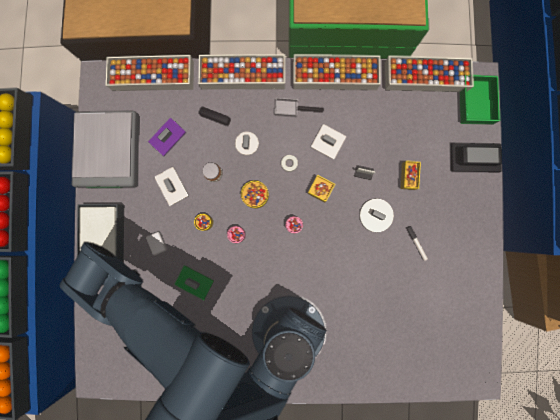

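View pics/scene0.png

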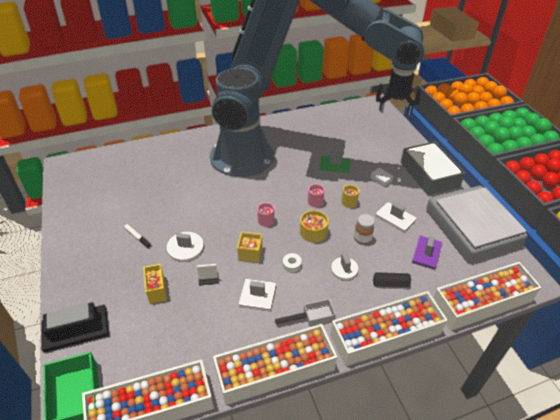

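The top picture shows these things, by pixel:
- **White lids:** oblong (171,186), small round (247,143), square (328,141), big round (377,215).
- **Yellow tubs:** small round (203,221), big round (255,194), square (321,188), oblong (411,174).
- **To leave alone:** jar (212,171), card (364,172), pink tubs (236,234) and (294,224), purple lid (167,136), green lid (195,281).

Next I'll measure them and compare with the networks.

```bash
cat > h.py <<'E'
import numpy as np,cv2
from bench import manip
def pix2w(n,uv,z=None,d=None):
    c=manip.get_calibration(n);K=c["camera_matrix"];k=c["k1"]
    uv=np.atleast_2d(np.array(uv,float))
    x=cv2.undistortPoints(uv.reshape(-1,1,2),K,np.array([k,0,0,0,0])).reshape(-1,2)
    r=np.c_[x,np.ones(len(x))]
    R,t=c["R"],c["t"]; C=-R.T@t; w=r@R
    s=(z-C[2])/w[:,2] if d is None else np.asarray(d)
    return C+w*np.reshape(s,(-1,1))
def cloud(n,d):
    v,u=np.mgrid[0:d.shape[0],0:d.shape[1]]
    return pix2w(n,np.c_[u.ravel(),v.ravel()],d=d.ravel()).reshape(d.shape+(3,))
E
python3 - <<'E'
from h import *
f=np.load("top0.npz");p,d=f["p"],f["d"];W=cloud("top",d)
px=dict(Lobl=(171,186),Lsm=(247,143),Lsq=(328,141),Lbig=(377,215),Tsm=(203,221),Tbig=(255,194),Tsq=(321,188),Tob=(411,174))
hsv=cv2.cvtColor(p,cv2.COLOR_RGB2HSV).astype(int)
for n,(u,v) in px.items():
    R=27; sl=(slice(v-R,v+R+1),slice(u-R,u+R+1))
    w=W[sl];h=hsv[sl]; z=w[...,2]
    if n[0]=='L':
        m=(z>.007)&(z<.026)&(h[...,1]<60)&(h[...,2]>120); b=(z>.045)&(z<.075)
        mm=((z>.007)&(z<.075)&((h[...,1]<70))).astype(np.uint8)
        zz=.015
    else:
        mm=((z>.045)&(z<.08)).astype(np.uint8); zz=.06
    _,lab,st,ce=cv2.connectedComponentsWithStats(mm)
    i=lab[R,R]; m=lab==i
    ys,xs=np.nonzero(m); 
    P=pix2w("top",np.c_[xs+u-R,ys+v-R],z=zz)[:,:2]
    rc=cv2.minAreaRect((P*1000).astype(np.float32))
    print(n,i,m.sum(),'zmed',np.round(np.median(z[m]),3),'mean',np.round(P.mean(0),4),'rect',np.round(rc[0],1),np.round(rc[1],1),np.round(rc[2],1))
    if n[0]=='L':
        b=m&(z>.05)
        Q=w[b][:,:2]; rc=cv2.minAreaRect((Q*1000).astype(np.float32))
        print('  block',b.sum(),'zmed',np.round(np.median(z[b]),3),Q.mean(0).round(4),np.round(rc[1],1),np.round(rc[2],1))
for n in ["lid_big_round_grip","tub_big_round_rim","lid_small_round_grip","tub_small_round_rim","lid_square_grip","tub_square_rim","lid_oblong_grip","tub_oblong_rim","jar","sign"]:
    print(n,[(np.round(r["at"],3).tolist(),round(r["confidence"],2)) for r in manip.look_for("top",n)])
    
o=cv2.resize(p[110:250,140:440],None,fx=2.6,fy=2.6,interpolation=cv2.INTER_CUBIC);cv2.imwrite("pics/crop0.png",o[:,:,::-1])
E
```

```text
Lobl 8 704 zmed 0.015 mean [0.4942 0.3984] rect [496.8 398.3] [122.2  82. ] 24.6
  block 70 zmed 0.06 [0.4931 0.3979] [42.8 18.3] 29.4
Lsm 12 423 zmed 0.015 mean [0.6412 0.1403] rect [642.2 141.2] [79.3 78.5] 0.4
  block 75 zmed 0.06 [0.6403 0.1403] [44.5 17.1] 0.6
Lsq 24 689 zmed 0.015 mean [ 0.6482 -0.1357] rect [ 648.3 -135.2] [94.1 98.7] 58.3
  block 75 zmed 0.061 [ 0.6477 -0.1358] [43.4 20.1] 62.5
Lbig 18 876 zmed 0.015 mean [ 0.3968 -0.3   ] rect [ 396.5 -300.8] [112.8 113.6] 44.9
  block 73 zmed 0.06 [ 0.3964 -0.2992] [43.6 17.6] 64.3
Tsm 4 36 zmed 0.049 mean [0.371  0.2804] rect [371.1 281.4] [23.3 25.5] 11.4
Tbig 0 2740 zmed -0.0 mean [0.4629 0.1083] rect [463.4 108.6] [178.6 178.6] 0.2
Tsq 4 81 zmed 0.048 mean [ 0.4833 -0.1082] rect [ 480.2 -109.1] [33.1 39.6] 0.0
Tob 2 87 zmed 0.049 mean [ 0.5306 -0.4096] rect [ 529.9 -411. ] [30.5 56.7] 89.3
lid_big_round_grip [([0.397, -0.295, 0.014], 0.79)]
tub_big_round_rim [([0.465, 0.108, 0.049], 0.6)]
lid_small_round_grip [([0.644, 0.144, 0.012], 0.69)]
tub_small_round_rim [([0.373, 0.284, 0.041], 0.81), ([0.366, -0.018, 0.047], 0.73), ([0.333, 0.175, 0.044], 0.71)]
lid_square_grip [([0.651, -0.128, 0.014], 0.77)]
tub_square_rim [([0.487, -0.106, 0.042], 0.63), ([0.53, -0.41, 0.038], 0.5)]
lid_oblong_grip [([0.662, 0.42, 0.014], 0.91), ([0.173, 0.322, 0.014], 0.74), ([0.495, 0.397, 0.013], 0.68)]
tub_oblong_rim [([0.529, -0.409, 0.04], 0.65)]
jar [([0.536, 0.25, 0.09], 0.82)]
sign [([0.374, 0.284, 0.044], 0.61), ([0.542, -0.251, 0.006], 0.48)]
```

View pics/crop0.png

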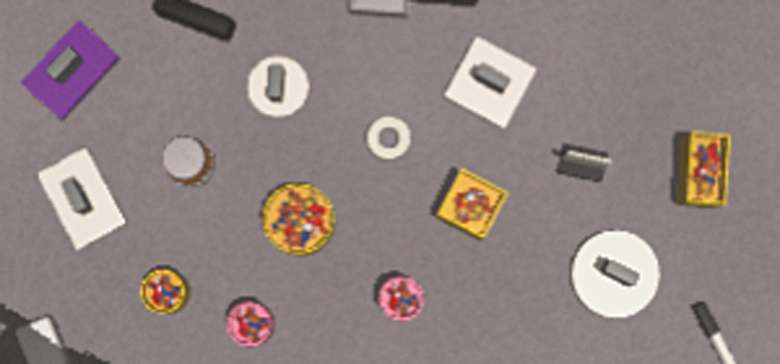

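The enlarged crop confirms the choice. The white oblong lid at (171,186) is the one meant, not the purple or green one. The yellow small tub at (203,221) is meant, not the pink pair. The white ring at (290,162) is no lid, since it has no block. Next I'll fit the shapes for tub pose and yaw.

```bash
cat > fit.py <<'E'
from h import *
from scipy.optimize import minimize
def outline(kind,a,b):
    if kind=='r':
        t=np.linspace(0,2*np.pi,60,endpoint=False); return np.c_[np.cos(t),np.sin(t)]*a/2
    return np.array([[a,b],[-a,b],[-a,-b],[a,-b]])/2.
def proj(P):
    c=manip.get_calibration("top")
    rv,_=cv2.Rodrigues(c["R"]); return cv2.projectPoints(np.asarray(P,float),rv,c["t"],c["camera_matrix"],np.array([c["k1"],0,0,0,0]))[0].reshape(-1,2)
S=8
def fit(mask,o,u0,v0,kind,a,b,z0,z1,x0,yaws=(0,)):
    o2=outline(kind,a,b)
    mk=cv2.GaussianBlur(mask.astype(np.float32),(0,0),.6)
    def render(q):
        c,s=np.cos(q[2]),np.sin(q[2]); P=o2@np.array([[c,s],[-s,c]])+q[:2]
        pts=np.vstack([np.c_[P,np.full(len(P),z)] for z in (z0,z1)])
        uv=(proj(pts)-[u0,v0]+.5)*S-.5
        h=cv2.convexHull(uv.astype(np.float32))
        im=np.zeros((mask.shape[0]*S,mask.shape[1]*S),np.uint8)
        cv2.fillPoly(im,[np.round(h*16).astype(np.int32)],255,shift=4)
        return cv2.GaussianBlur(cv2.resize(im,mask.shape[::-1],interpolation=cv2.INTER_AREA).astype(np.float32)/255,(0,0),.6)
    best=None
    for y in yaws:
        f=lambda q:((render([q[0]/100,q[1]/100,q[2]])-mk)**2).sum()
        i=np.array([x0[0]*100,x0[1]*100,y])
        r=minimize(f,i,method='Nelder-Mead',options=dict(initial_simplex=np.array([i,i+[.6,0,0],i+[0,.6,0],i+[0,0,.25]]),xatol=1e-3,fatol=1e-3))
        if best is None or r.fun<best.fun: best=r
    return best.x[0]/100,best.x[1]/100,best.x[2],best.fun,mk.sum()
E
python3 - <<'E'
from fit import *
f=np.load("top0.npz");p,d=f["p"],f["d"];W=cloud("top",d)
hsv=cv2.cvtColor(p,cv2.COLOR_RGB2HSV).astype(int)
Y=np.linspace(0,np.pi,6,endpoint=False)
items=[('Lobl',171,186,'q',.114,.074,(.4942,.3984),Y),('Lsm',247,143,'r',.08,0,(.641,.14),(0,)),('Lsq',328,141,'q',.09,.09,(.648,-.136),Y[:3]),('Lbig',377,215,'r',.114,0,(.397,-.3),(0,)),
('Tsm',203,221,'r',.056,0,(.372,.282),(0,)),('Tbig',255,194,'r',.09,0,(.464,.108),(0,)),('Tsq',321,188,'q',.066,.066,(.485,-.107),Y[:3]),('Tobl',411,174,'q',.09,.05,(.53,-.41),Y)]
R=27; tiles=[]
for n,u,v,k,a,b,x0,ys in items:
    sl=(slice(v-R,v+R+1),slice(u-R,u+R+1)); h=hsv[sl]; z=W[sl][...,2]
    if n[0]=='L': m=(h[...,1]<60)&(h[...,2]>165); zz=(0.,.015)
    else:
        m=((h[...,1]>110)&(h[...,2]>60))|(z>.03); zz=(0.,.06)
    m=m.astype(np.uint8)
    if n[0]=='L': m=m|(z>.03).astype(np.uint8)
    m=cv2.morphologyEx(m,cv2.MORPH_CLOSE,np.ones((3,3),np.uint8))
    _,lab,_,_=cv2.connectedComponentsWithStats(m); m=(lab==lab[R,R]).astype(np.uint8)
    r=fit(m,0,u-R,v-R,k,a,b,*zz,x0,ys)
    print(n,np.round(r[:2],4),'yaw',np.round(np.degrees(r[2]),1),'res',np.round(r[3:],1))
    if n[0]=='T':
        rim=(z>.054)&(z<.08)&(m>0); print('  z>54 n',rim.sum(),W[sl][rim][:,:2].mean(0).round(4),((W[sl][rim][:,:2].max(0)+W[sl][rim][:,:2].min(0))/2).round(4), 'zmed',np.median(z[rim]).round(3))
    else:
        Q=W[sl][(z>.05)]; Q=Q[:,:2]-Q[:,:2].mean(0); w,V=np.linalg.eigh(Q.T@Q); print('  block yaw',np.degrees(np.arctan2(V[1,1],V[0,1])).round(1))
    t=p[sl].copy(); cs=cv2.findContours(m,cv2.RETR_EXTERNAL,cv2.CHAIN_APPROX_NONE)[0]
    t=cv2.resize(t,None,fx=3.5,fy=3.5,interpolation=0); cv2.drawContours(t,[(c*3.5+1.75).astype(np.int32) for c in cs],-1,(0,255,0),1); tiles.append(t)
cv2.imwrite("pics/masks0.png",np.vstack([np.hstack(tiles[:4]),np.hstack(tiles[4:])])[:,:,::-1])
E
```

```text
Lobl [0.4945 0.4012] yaw 28.6 res [  5. 735.]
  block yaw 68.7
Lsm [0.6424 0.1419] yaw 0.2 res [  3.6 454. ]
  block yaw -155.9
Lsq [ 0.649  -0.1387] yaw 62.2 res [  2.9 715. ]
  block yaw 155.4
Lbig [ 0.3969 -0.302 ] yaw 15.1 res [  7.9 885. ]
  block yaw 100.0
Tsm [0.3713 0.2846] yaw 11.3 res [  3.8 267. ]
  z>54 n 48 [0.3708 0.2833] [0.3703 0.2827] zmed 0.059
Tbig [0.4651 0.1113] yaw -4.1 res [  3.3 618. ]
  z>54 n 83 [0.4622 0.1084] [0.4633 0.1099] zmed 0.059
Tsq [ 0.4855 -0.1106] yaw 62.6 res [  5.9 448. ]
  z>54 n 74 [ 0.4836 -0.1097] [ 0.4838 -0.1105] zmed 0.059
Tobl [ 0.5318 -0.4141] yaw 175.1 res [  4.8 520. ]
  z>54 n 92 [ 0.535  -0.4144] [ 0.5306 -0.4132] zmed 0.059
```

View pics/masks0.png

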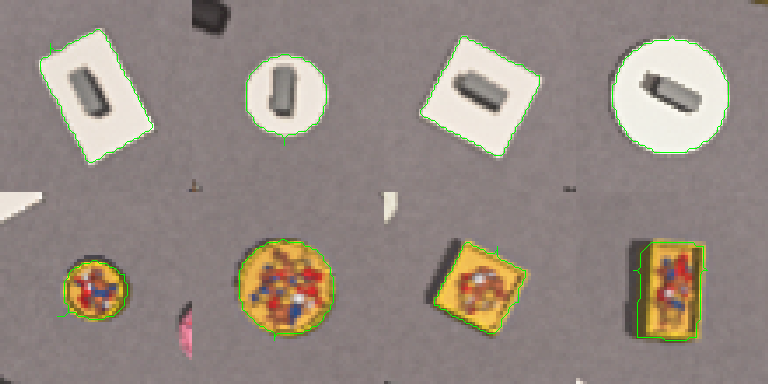

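```bash
cat > job.py <<'E'
from h import *
LID=dict(big=(.3966,-.3005,64.3),small=(.6413,.141,.6),square=(.6484,-.137,62.3),oblong=(.494,.3995,29))
TUB=dict(big=(.4642,.1103,None),small=(.371,.2837,None),square=(.4847,-.1103,62.6),oblong=(.531,-.4135,-3.5))
def rot(deg):   # deg: direction of jaw axis y
    t=np.radians(deg);x=np.array([0,0,-1.]);y=np.array([np.cos(t),np.sin(t),0]);return np.c_[x,y,np.cross(x,y)]
def best(p,degs):
    c=[]
    for g in degs:
        q=manip.inverse_kinematics(p,rot(g))
        if q is not None: c.append((abs(q[5]),g,q))
    return min(c,key=lambda t:t[0])
ZP,ZC=.024,.20
def pick(n):
    x,y,a=LID[n]
    _,g,q=best([x,y,.14],[a+90,a-90])
    print('pick',n,g,np.round(q,2))
    manip.set_gripper(.8,60)
    manip.move_ptp([x,y,.12],rot(g)); manip.move_l([x,y,ZP],max_speed=.12)
    manip.set_gripper(0.,60)
    print(' width mm',manip.current_grip_width()*85,'t',manip.current_time())
    manip.move_l([x,y,.10],max_speed=.12); manip.move_l([x,y,ZC],max_speed=.25)
    print(' F',np.round(manip.current_force(),2),'w',manip.current_grip_width()*85)
    return g
def place(n,g):
    x,y,a=TUB[n]
    if a is None: degs=[g+k for k in range(-180,181,30)]
    elif n=='square': degs=[a+k for k in (0,90,180,270)]
    else: degs=[a+90,a-90]
    _,g2,q=best([x,y,ZC],degs); print('place',g2,np.round(q,2))
    manip.move_ptp([x,y,ZC],rot(g2))
    manip.move_l([x,y,ZP+.075],max_speed=.2); f0=manip.current_force()
    manip.move_l([x,y,ZP+.0505],max_speed=.05)
    print(' dF',np.round(manip.current_force()-f0,2),np.round(manip.current_ee_pos(),4))
    manip.set_gripper(.6); manip.move_l([x,y,ZC],max_speed=.2)
    print(' t',manip.current_time())
def shot(name):
    p,d=manip.grab_frame("top");np.savez(name+".npz",p=p,d=d)
    cv2.imwrite(f"pics/{name}.png",cv2.resize(p[90:300,120:460],None,fx=2.3,fy=2.3,interpolation=cv2.INTER_CUBIC)[:,:,::-1])
    s,_=manip.grab_frame("scene");cv2.imwrite(f"pics/{name}s.png",cv2.resize(s[140:340,90:470],None,fx=2.1,fy=2.1,interpolation=cv2.INTER_CUBIC)[:,:,::-1])
E
python3 - <<'E'
from job import *
f=np.load("top0.npz");p=f["p"]
u,v,R=411,174,27
h=cv2.cvtColor(p[v-R:v+R+1,u-R:u+R+1],cv2.COLOR_RGB2HSV).astype(int)
for V in (130,160,190):
    m=(h[...,1]>110)&(h[...,2]>V); ys,xs=np.nonzero(m)
    P=pix2w("top",np.c_[xs+u-R,ys+v-R],z=.06)[:,:2]
    rc=cv2.minAreaRect((P*1000).astype(np.float32));print(V,len(P),rc)
g=pick("big"); shot("p1")
E
```

```text
130 337 ((530.1890869140625, -412.5106506347656), (51.69050598144531, 92.88395690917969), 85.73721313476562)
160 267 ((530.6820068359375, -412.860595703125), (51.252403259277344, 91.73617553710938), 85.9666519165039)
190 157 ((531.7421875, -413.26092529296875), (50.16914749145508, 89.82964324951172), 85.4089126586914)
pick big -25.700000000000003 [-0.74  0.38  1.87 -0.    0.89 -0.29]
 width mm 17.02803110185022 t 5.2583
 F [-0.13 -0.09 -1.71] w 17.288570462245655
```

View pics/p1s.png

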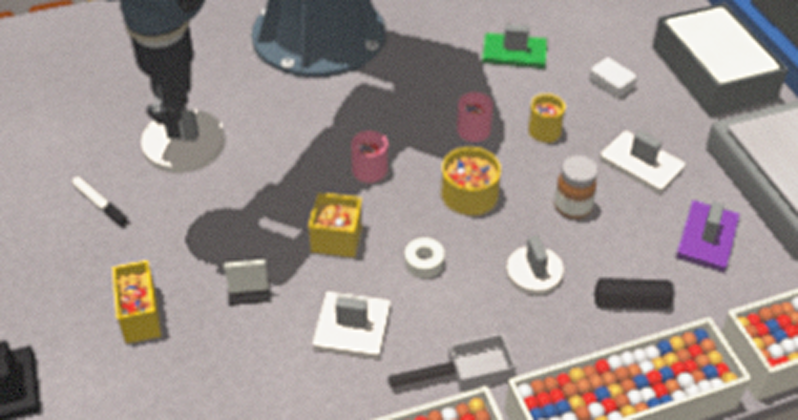

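The first lid is held level at crop pixel (183,138), moved up from about (200,222), and the grip width is about 17–18 mm. The oblong tub's yaw comes out at -4.3°. Placing the lid now.

```bash
sed -i 's/-3.5)/-4.3)/' job.py; python3 - <<'E'
from job import *
place("big",-25.7)
x,y,a=LID["square"]; shot("p2")
E
```

```text
place 4.300000000000001 [ 0.14  0.26  1.87 -0.    1.02  0.06]
 dF [-3.28 -1.41  6.58] [0.4638 0.1103 0.0744]
 t 10.7333
```

View pics/p2s.png

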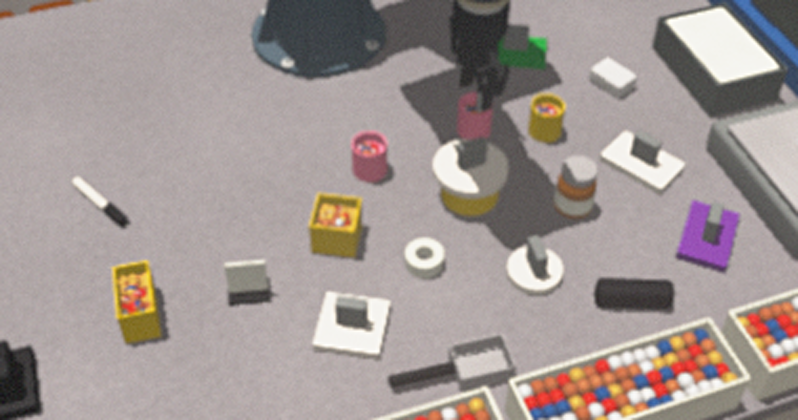

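The big lid is on its tub at (470,170) in the crop, but contact gave a sideways force of about 3 N. I'll check its flatness and centring from depth after the next pick, when the arm is out of the way.

```bash
cat >> job.py <<'E'
def check(npz,n):
    f=np.load(npz+".npz");W=cloud("top",f["d"]);x,y,_=TUB[n]
    s=cv2.cvtColor(f["p"],cv2.COLOR_RGB2HSV)
    r=np.hypot(W[...,0]-x,W[...,1]-y)
    m=(r<.085)&(W[...,2]>.045)&(W[...,2]<.085)&(s[...,1]<60)&(s[...,2]>150)
    P=W[m];A=np.c_[P[:,:2]-[x,y],np.ones(len(P))];c=np.linalg.lstsq(A,P[:,2],rcond=None)[0]
    rc=cv2.minAreaRect((P[:,:2]*1000).astype(np.float32))
    b=W[(r<.06)&(W[...,2]>.098)&(W[...,2]<.13)]
    print(n,len(P),'z',c[2].round(4),'tilt deg',np.degrees(c[:2]).round(2),'res',np.std(P[:,2]-A@c).round(4),'centre-tub mm',np.round(np.array(rc[0])-[x*1e3,y*1e3],1),np.round(rc[1],1),np.round(rc[2],1),'block',b.mean(0).round(4) if len(b) else None)
E
python3 - <<'E'
from job import *
print(pick("square")); shot("p3"); check("p3","big")
E
```

```text
pick square -27.700000000000003 [-0.28  0.65  1.41 -0.    1.08  0.21]
 width mm 17.180686245734908 t 13.8083
 F [-0.22  0.11 -1.72] w 17.40247411088705
-27.700000000000003
big 344 z 0.0646 tilt deg [0.03 0.5 ] res 0.0038 centre-tub mm [22.1 13.1] [70.1 78. ] 70.6 block [0.462  0.11   0.1087]
```

View pics/p3.png

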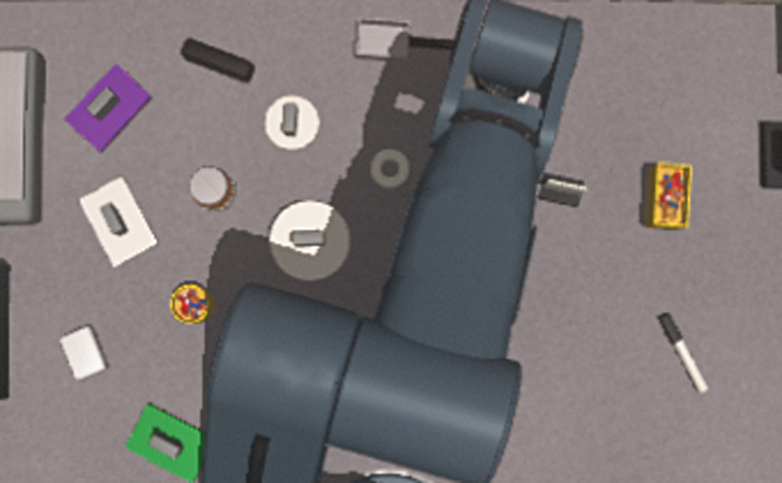

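View pics/p3s.png

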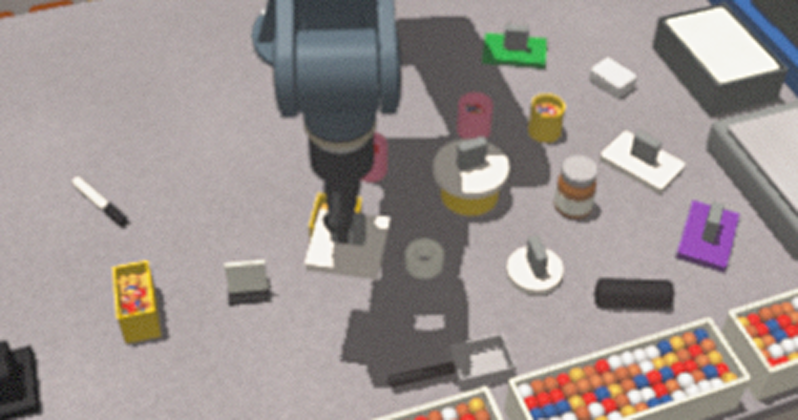

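The big lid lies flat: its top is at 0.0646 m (0.065 expected), tilt is 0.5° or less, and its block is within 2 mm of the tub centre. The square lid is held level at (345,245) in the scene crop. Continuing.

```bash
sed -i 's/s\[...,2\]>150/s[...,2]>75/' job.py; python3 - <<'E'
from job import *
place("square",-27.7)
print(pick("oblong")); shot("p4"); check("p4","square"); check("p4","big")
E
```

```text
place 332.6 [-0.32  0.29  1.82 -0.    1.03  0.16]
 dF [-2.68 -0.25  6.17] [ 0.4844 -0.1102  0.0744]
 t 18.4417
pick oblong 119 [ 0.61  0.6   1.5  -0.    1.04 -1.47]
 width mm 17.24608831869644 t 22.075
 F [-1.02  0.31 -2.16] w 17.228180935914725
119
square 655 z 0.0643 tilt deg [-0.43  0.03] res 0.0043 centre-tub mm [-0.2  1.5] [90.  91.8] 62.9 block [ 0.4839 -0.108   0.1102]
big 857 z 0.0641 tilt deg [-0.13  0.21] res 0.004 centre-tub mm [-1.4 -2.1] [112.5 111.3] 46.0 block [0.462  0.11   0.1101]
```

View pics/p4.png

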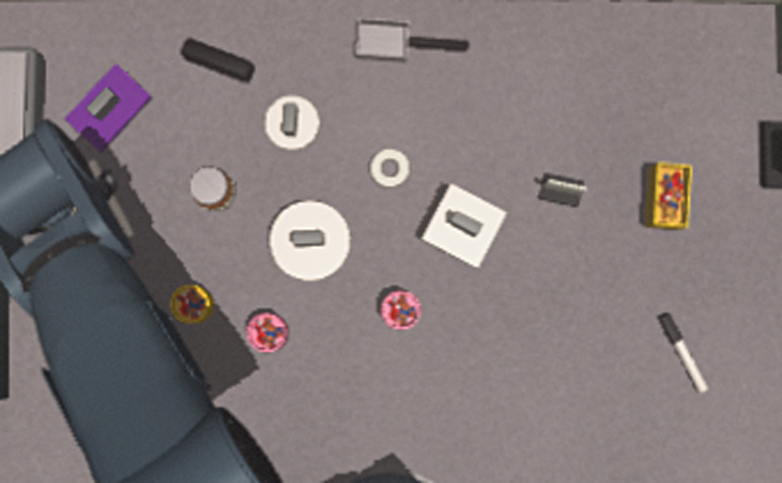

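View pics/p4s.png

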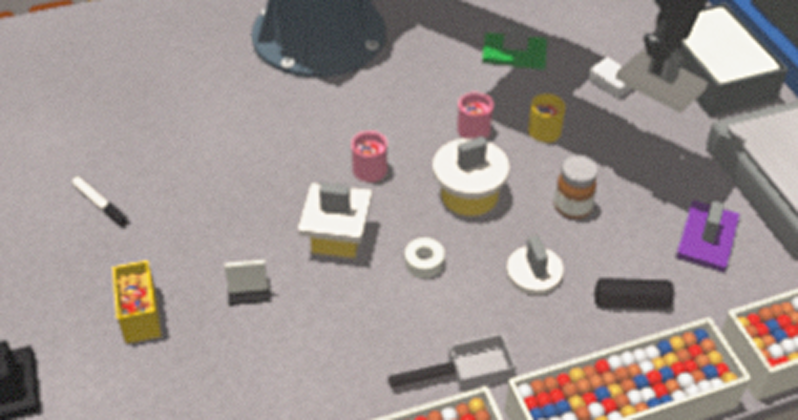

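The big and square lids sit flat, with their tops at 0.064 m and within 2 mm of centre. The oblong white lid is held at (660,78) in the scene crop.

```bash
python3 - <<'E'
from job import *
place("oblong",119)
print(pick("small")); shot("p5"); [check("p5",n) for n in ("oblong","square","big")]
E
```

```text
place -94.3 [-0.73  0.6   1.33 -0.    1.2   0.92]
 dF [-2.91  3.21  5.37] [ 0.5307 -0.4133  0.0745]
 t 28.875
pick small 90.6 [ 0.15  0.64  1.43 -0.    1.07 -1.44]
 width mm 17.582761157953808 t 32.7
 F [-0.64 -0.63 -0.6 ] w 17.504666798543436
90.6
oblong 676 z 0.0644 tilt deg [-0.12 -0.41] res 0.0047 centre-tub mm [-4.5 -1.3] [ 78.7 113.2] 85.5 block [ 0.5266 -0.4135  0.1079]
square 652 z 0.0647 tilt deg [0.17 0.04] res 0.0042 centre-tub mm [-0.4  1.7] [89.8 90.6] 61.9 block [ 0.484  -0.1088  0.1092]
big 24 z 0.1181 tilt deg [-6.81 58.96] res 0.004 centre-tub mm [  4.  -54.2] [49.1  6.9] 9.6 block None
```

View pics/p5s.png

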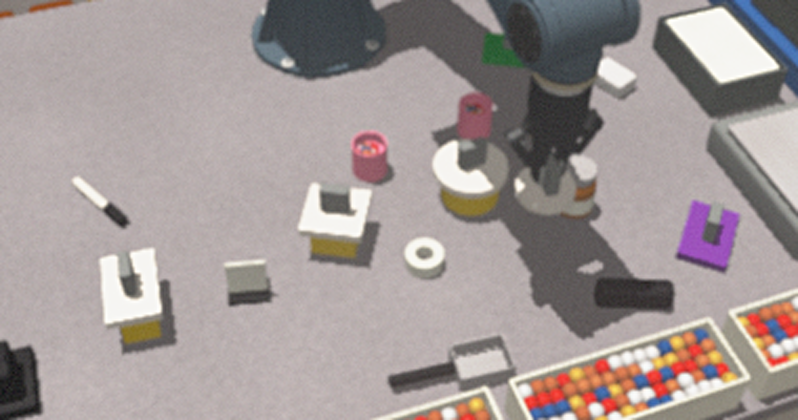

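The oblong lid is flat, 4.5 mm off in x but within the 9 mm to spare. The big tub is hidden by the arm in the top view. The small lid is held.

```bash
python3 - <<'E'
from job import *
place("small",90.6)
manip.move_ptp([.42,-.25,.3],rot(0)); manip.dwell(.5)
shot("p6"); [check("p6",n) for n in TUB]
manip.look_for("top","jar")
for n in ("jar","sign"): print(n,[(np.round(r["at"],3).tolist(),round(r["confidence"],2)) for r in manip.look_for("top",n)])
E
```

```text
place 30.599999999999994 [ 0.55  0.24  1.89 -0.    1.01  0.02]
 dF [-3.55 -1.44  9.93] [0.3707 0.2836 0.0745]
 t 37.9417
big 852 z 0.0644 tilt deg [-0.22  0.39] res 0.0042 centre-tub mm [-1.5 -2. ] [112.  112.2] 1.0 block [0.4621 0.1101 0.1092]
small 386 z 0.064 tilt deg [1.2  0.26] res 0.0046 centre-tub mm [-0.8 -4.9] [79.4 79.1] 56.5 block [0.3699 0.2787 0.1097]
square 654 z 0.0642 tilt deg [ 0.26 -0.72] res 0.0044 centre-tub mm [-0.2  1.5] [89.9 92.3] 63.5 block [ 0.484  -0.1084  0.1099]
oblong 488 z 0.0647 tilt deg [-1.78  0.42] res 0.0048 centre-tub mm [-0.5 -1.9] [ 77.3 106. ] 86.0 block [ 0.5261 -0.4132  0.11  ]
jar [([0.538, 0.249, 0.087], 0.5)]
sign [([0.54, -0.251, 0.011], 0.64)]
```

View pics/p6.png

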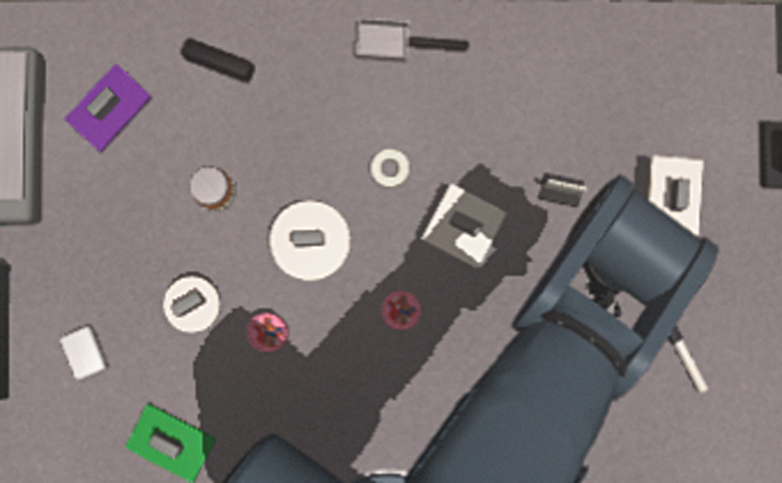

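View pics/p6s.png

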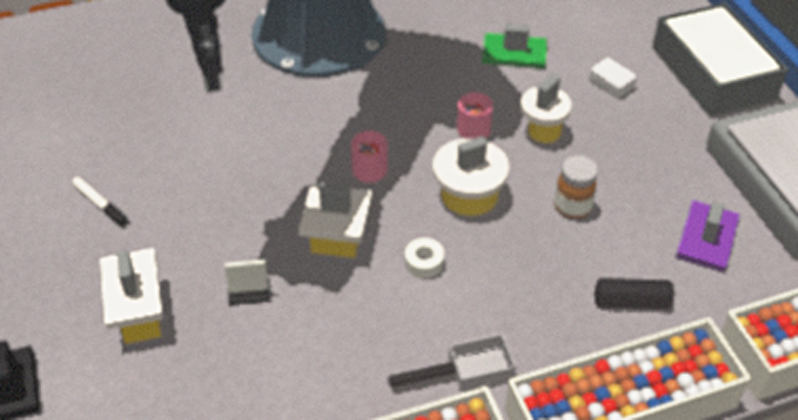

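All four lids read a top height of 0.064–0.065 m. A lip caught on a rim would tilt a lid by 5–7°, and none shows more than about 2°. The jar and card are where they were, so I'm handing in.

```bash
python3 - <<'E'
from bench import manip
print(manip.current_time()); manip.sign_off()
E
```

```text
40.6583
the job is handed in; nothing more can be done
```

All four white lids are on their matching yellow tubs, and I handed the job in at about 41 s of the 128 s allowed.

- **Seating:** in the last top picture every lid's top is at 0.064–0.065 m, where 0.065 means fully down. Fitted tilts are 1.3° or less for the big, small and square lids. The oblong lid showed 0.4° in the earlier clear view. In the last picture it read 1.8°, but the arm partly hid it.
- **Centring:** the big and square lids are about 2–3 mm off centre. The small and oblong lids read up to about 5 mm off, inside the 9 mm to spare.
- **Contact forces:** each lid met its rim with only 5–10 N upward and up to about 4 N sideways.
- **Left alone:** the jar and price card were found at their first positions to within about 2 mm. The pink, purple and green look-alikes were not touched.
- **Disagreements:** the networks also offered the pink tubs, the purple and green lids, and the small tub as the "sign". I ruled these out by colour in the enlarged crop.

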